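Add a flask to the spring-loaded rack

ROBOT

A 6-joint arm with a two-finger parallel gripper is mounted at the origin on a cart in front of the work surface, level with it; the furniture and walls round the work are solid. World frame = base frame: x ahead of the robot, y to its left, z up, the work surface at z = 0. Lengths are in mm, angles in rad, forces in N, time in s.
With the tool pointing down it reaches from about 300 to 775 mm from the base axis. Payload 14.6 kg.
Tool frame: the origin (TCP) lies at the centre of the arm's flange, where the gripper is bolted on; the fingertips stand 173 mm ahead of it and the grasp point (between the pads) lies grip_depth ahead of it (grip_depth is the distance from the TCP to the grasp point, in mm); z points along the fingers, x is the direction in which the jaws open and shut, and the axes are right-handed (so a half turn about z gives the same grasp; the last joint's range is limited). The gripper opens to 85 mm and grips with 20 to 120 N. Pads are 22 mm wide; open, the fingers measure 114 mm over their backs; the gripper's body (76 mm by 85 mm) begins 54 mm behind the grasp point. The pads swing forward as they close: fully open they stand 13 mm farther back than shut.
Start: joints at [1.054, 0.3, 1.521, -0, 1.321, -0.067], TCP at [239.129, 495.286, 404.681] pointing down, gripper open.
Joint ranges: [-3.03, 3.03], [-0.79, 2.21], [0.23, 2.52], [-1.04, 4.18], [0, 3.07], [-2.55, 2.55]. Speed limits (rad/s): [2.22, 2.22, 2.57, 3.14, 3.14, 3.14].

INTERFACE

Orientations are given as a rotation vector (axis times angle).
In Python, from cell import * gives the robot as it stands. The module is installed in compiled form; this text tells all that it offers.
- The arm moves only by the tool apply_moves, never from a script. Its argument "rows" is one flat list of numbers, 7 for each row, row after row: the turn, a rotation vector about the tool's x, y, z in rad, then the shift along the tool's x, y, z in mm, then the opening, from 0 (shut) to 1 (fully open). In form: [ax, ay, az, x, y, z, gripper, ax, ay, az, x, y, z, gripper, ...]. A call has 1 to 5 rows; each row shifts and turns the commanded pose from where the row before left it, along the tool's axes as they then stand; what a row does not reach is not made up. A row lasts 1/8 s, in which the tool goes at most 62.5 mm and 10.7 degrees, less where a joint would pass 70% of its speed; a pose out of reach is approached as far as the arm can. A call with a gripper value outside its range is refused whole. The fingers move at their own pace and stop on an object; the grip force is fixed at half the most. Time passes only in rows, so rows that do not move let the fingers close. It gives the time, the measured TCP pose, the force and the opening at its end, in the units of the state.
- sense(): the state, without advancing time (a new reading comes with each control period).
- get_image(name): name is "side" or "top"; returns the picture (480x640x3 uint8, blue, green, red); there is no depth.
- camera_info(name): a dict with "fx", "fy", "cx", "cy" (pixels), "world_from_camera" (4x4, takes a point from camera to world coordinates). Camera axes: x right, y up, looking along -z (the intrinsics and any distortion apply to the point x, -y, -z); pixel columns grow to the right and rows downward; lengths in mm; the calibration is good to about 2 mm. A picture is of the moment at which its call begins. camera_info takes no time and is no camera call.
- hand_in(): hands the job in, once; it reports no verdict.
The state is a dict: "t": time; "qpos": joint angles; "qvel": joint speeds; "tau": joint torques, N m; "eef_pos": TCP position; "orientation": TCP orientation; "force": force on the tool from outside, world axes, zero at the start; "moment": the same for the moment, N m; "width": opening from 0.0 (shut) to 1.0 (fully open).
Only numpy, scipy, OpenCV 4.12 (cv2) and the standard library are available. Lean on these libraries where they do the work, as an engineer would, in place of code of your own. Each camera call takes 0.05 s, during which the arm holds its last target. There are 200 camera calls.

TASK

The small aluminium flask that stands loose on the table belongs in the rack, between the squat jars and the two other flasks, in a row kept shut by a spring pusher. Hold the new flask over the jars against the side of the first flask, press the flasks back until you feel the pusher come firm against its stop (about 12 N, gently), then lower it into the gap onto the rack's floor and let go, so that the spring closes the row. All must stand upright in the rack afterwards; do not disturb the things on the table.

Things in the scene. Friction and masses are not known exactly. Their poses are not given: they have to be found in the camera images.
- rack: Fixed low aluminium rack, about 320 mm long, 74 mm wide; its row runs along its own y axis. Origin on the table, on the row's centre line. Its floor is 6 mm above the origin. From y = +145 mm (inner face of the 40 mm tall end wall) a bay for the jars; from y = +46 mm towards -y a lane 45 mm wide for the flasks, between rails 28 mm tall measured from the table.
- pusher_top (a point): Top of the pusher's face: an upright grey plate 40 mm wide, top 96 mm above the table, touching the last flask. Its spring presses towards the rack's +y with 3 N, 6 N pushed back, and shuts the row if let go. Its block is clamped at different places, so its hard stop is met, by feel only, 45 to 57 mm back from the shut row. There the force rises steeply: 9 N is firm, 20 N too much.
- new_flask_mid (a point): The flask to be added, loose and upright on the table before the rack, in line with the vial and the black flask. A small plain aluminium flask: straight round body 40.5 mm in diameter up to 78 mm, then a shoulder and a 24 mm wide cap, 106 mm tall in all, 0.1 kg. The point is on its axis, half-way up (53 mm above its foot); z is its axis.
- flask_1_mid (a point): First flask of the row, next to the jars, the same kind as the one to be added. A small plain aluminium flask: straight round body 40.5 mm in diameter up to 78 mm, then a shoulder and a 24 mm wide cap, 106 mm tall in all, 0.1 kg. The point is on its axis, 53 mm above its foot.
- flask_2_mid (a point): Second and last flask of the row, against the pusher; same kind and same kind of point.
- jar_1: A squat dark amber jar with a cream lid, 54 mm in diameter, 32 mm tall, origin at the centre of its underside. It stands in the rack against the end wall.
- jar_2: A squat dark amber jar with a cream lid, 54 mm in diameter, 32 mm tall, origin at the centre of its underside. It stands in the rack between the other jar and the first flask.
- vial: Bystander: glass vial with white cap, 45 mm in diameter, 68 mm tall, origin at the centre of its underside.
- scent: Bystander: square black glass flask with a ball stopper, 66x85x97 mm, origin at its underside.
Mind the look-alikes: they are no part of the job. Leave any green look-alike of the part that bears new_flask_mid alone.

How it is judged (in metres and radians):
On the way:
1. with the new flask still above the lane, the first flask is pressed back against the pusher's stop with at least 9 N (horizontal distance between flask_1_mid and jar_2 above 0.089 m and z of new_flask_mid in the frame of rack above 0.075 m and contact force between new_flask and flask_1 above 9 N), for 0.1 s.
At the end, for the whole second after the job is handed in: The new flask stands upright (within 0.08 rad) on the rack's floor (within 3 mm) between the second jar and the first flask, the row is closed (gaps between neighbours under 3 mm), the other flasks and both jars stand upright on the floor of the rack in their old order, and all is at rest (horizontal distance between new_flask_mid and jar_2 below 0.0505 m and horizontal distance between new_flask_mid and flask_1_mid below 0.044 m and z of new_flask_mid in the frame of rack between 0.056 and 0.062 m and y of new_flask_mid in the frame of rack between 0.003 and 0.03 m and horizontal distance between flask_1_mid and flask_2_mid below 0.044 m and y of flask_1_mid in the frame of rack below -0.01 m and y of jar_2 in the frame of rack above 0.055 m and y of jar_1 in the frame of rack above 0.11 m and angle between each of new_flask_mid, flask_1_mid, flask_2_mid, jar_1, jar_2's own z axis and vertical below 0.08 rad and z of each of flask_1_mid, flask_2_mid in the frame of rack below 0.062 m and z of each of jar_1, jar_2 in the frame of rack below 0.01 m and linear speed of new_flask below 0.02 m/s); the robot touches nothing.
It fails at once if the new flask and the first flask are pressed together with more than 20 N (contact force between new_flask and flask_1 above 20 N).
It fails at once if the new flask is pressed onto a jar with more than 15 N (contact force between new_flask and jar_2 above 15 N or contact force between new_flask and jar_1 above 15 N).
It fails at once if a flask of the row or a jar is lifted or tipped (angle between any of flask_1_mid, flask_2_mid, jar_1, jar_2's own z axis and vertical above 0.4 rad or z of any of flask_1_mid, flask_2_mid in the frame of rack above 0.085 m or z of any of jar_1, jar_2 in the frame of rack above 0.03 m).
It fails at once if a bystander on the table is moved more than 25 mm or tipped (distance of any of vial, scent from where it was at the start of the episode above 0.025 m or angle between any of vial, scent's own z axis and vertical above 0.4 rad).
It also fails if it takes over 64 s, if anything falls off the work surface, if the arm or the gripper's body presses on something with over 40 N, if the wrist force passes 120 N, or if a joint passes its speed limit or range.

## Working session

There is one attempt and no reset: what is moved stays moved. The work goes in short steps, Python scripts to look and compute and a tool call to move; the robot and the scene stay as the last step left them, time stands still between calls to the robot, and variables do not carry over. Pictures are saved under pics/ and viewed, about 8 in all and at most 12, crops included, and the job is handed in when it is done.

Besides the shell and the picture viewer there is one more tool, called after ">>>" as a command line: name --argument value ..., lists and objects as JSON in quotes. apply_moves: Moves the arm, as the interface text tells. Its arguments: {"type":"object","properties":{"rows":{"type":"array"}},"required":["rows"]}

```bash
mkdir -p pics; cat > h.py <<'E'
from cell import *
import numpy as np, cv2
def ray(n,u,v):
    c=camera_info(n);T=np.array(c["world_from_camera"])
    d=np.array([(u-c["cx"])/c["fx"],-(v-c["cy"])/c["fy"],-1.])
    return T[:3,3],T[:3,:3]@d
def pt(n,u,v,z):
    o,d=ray(n,u,v);return (o+d*(z-o[2])/d[2])[:2].round(1)
def proj(n,p):
    c=camera_info(n);T=np.array(c["world_from_camera"])
    q=T[:3,:3].T@(np.array(p,float)-T[:3,3]);return np.array([c["cx"]-c["fx"]*q[0]/q[2],c["cy"]+c["fy"]*q[1]/q[2]]).round(1)
E
python3 - <<'E'
from h import *
print(sense())
for n in("side","top"):
    print(n,camera_info(n));cv2.imwrite(f"pics/{n}0.png",get_image(n))
E
```

```text
{'t': 0.0, 'qpos': array([ 1.05436155e+00,  3.00476672e-01,  1.52159064e+00, -4.33755969e-06,
        1.32066835e+00, -6.65823376e-02]), 'qvel': array([-0.00033098, -0.00070381,  0.00255925, -0.0010685 ,  0.00110307,
        0.00038422]), 'tau': array([-7.04406411e-04, -5.43504488e+01, -3.61793947e+01, -9.75757825e-05,
        4.05159153e-03, -8.78497940e-05]), 'eef_pos': array([239.13651823, 495.25653736, 404.11409117]), 'orientation': array([ 2.66047925e+00,  1.66973788e+00, -1.57747476e-03]), 'force': array([-0.11626292,  0.34993581,  1.19579609]), 'moment': array([-0.01040247,  0.00532421,  0.04777014]), 'width': 0.9994308768509779}
side {'fx': 455.1817026092674, 'fy': 455.1817026092674, 'cx': 315.1706142423831, 'cy': 238.88576603054267, 'world_from_camera': array([[ 9.85741258e-01,  7.82331087e-02, -1.48975680e-01,
         3.88126980e+02],
       [-1.66811178e-01,  5.70588621e-01, -8.04116071e-01,
        -6.79200364e+02],
       [ 2.20953281e-02,  8.17501196e-01,  5.75502902e-01,
         5.79499433e+02],
       [ 0.00000000e+00,  0.00000000e+00,  0.00000000e+00,
         1.00000000e+00]])}
top {'fx': 457.0824673644859, 'fy': 457.0824673644859, 'cx': 324.9142695784632, 'cy': 248.11667453016742, 'world_from_camera': array([[-2.48881123e-02,  9.88764673e-01, -1.47394040e-01,
         3.75542072e+02],
       [-9.99016853e-01, -1.91887884e-02,  3.99639469e-02,
         1.82022031e+01],
       [ 3.66866258e-02,  1.48243757e-01,  9.88270145e-01,
         9.60303498e+02],
       [ 0.00000000e+00,  0.00000000e+00,  0.00000000e+00,
         1.00000000e+00]])}
```

View pics/side0.png

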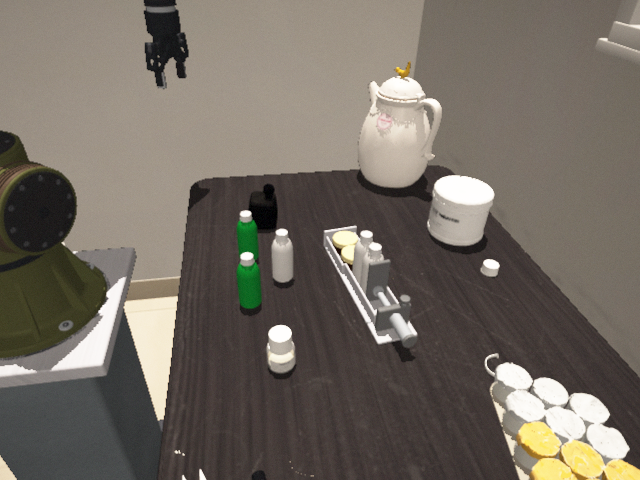

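View pics/top0.png

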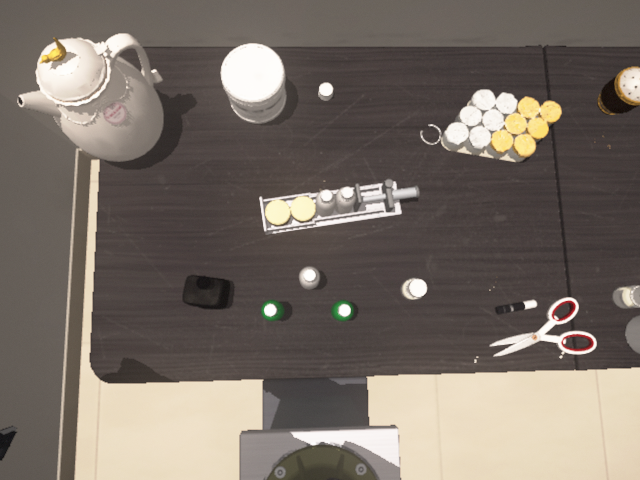

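Side: rack runs from (345,230) to (410,330), silver flask at (282,257), green look-alikes at (248,237) and (250,282). Top: jars at (278,212) and (303,208), row flasks at (326,203) and (346,198). The candidates for the loose flask in the top view are silver (309,278), green (271,310) and green (343,310). The silver one fits: it is plain aluminium and in line with the vial (414,288) and the black flask (205,291). I'll confirm in an enlarged crop.

```bash
python3 - <<'E'
from h import *
i=cv2.imread("pics/top0.png")[170:330,240:440];cv2.imwrite("pics/tc.png",cv2.resize(i,None,fx=4,fy=3.75,interpolation=cv2.INTER_CUBIC)) if 0 else cv2.imwrite("pics/tc.png",cv2.resize(i,(750,600),interpolation=cv2.INTER_CUBIC))
s=cv2.imread("pics/side0.png")[210:350,225:425];cv2.imwrite("pics/sc.png",cv2.resize(s,(800,560),interpolation=cv2.INTER_CUBIC))
E
```

```text
(no output)
```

View pics/tc.png

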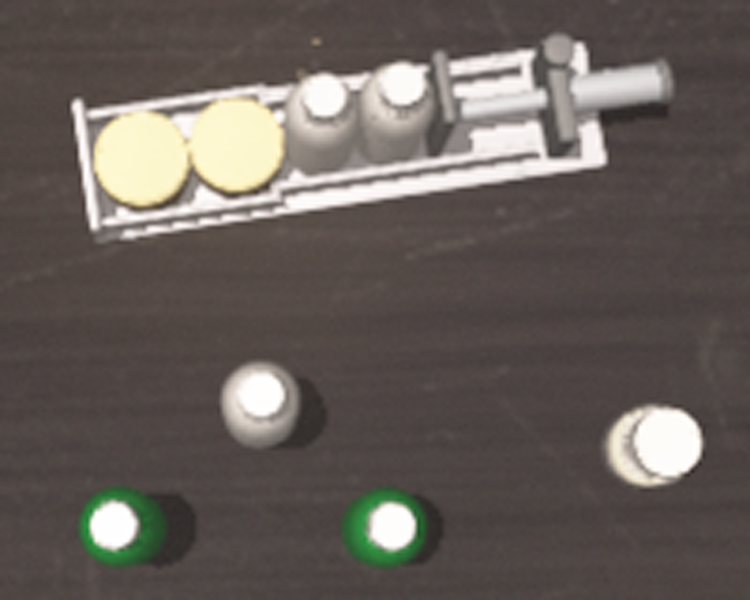

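View pics/sc.png

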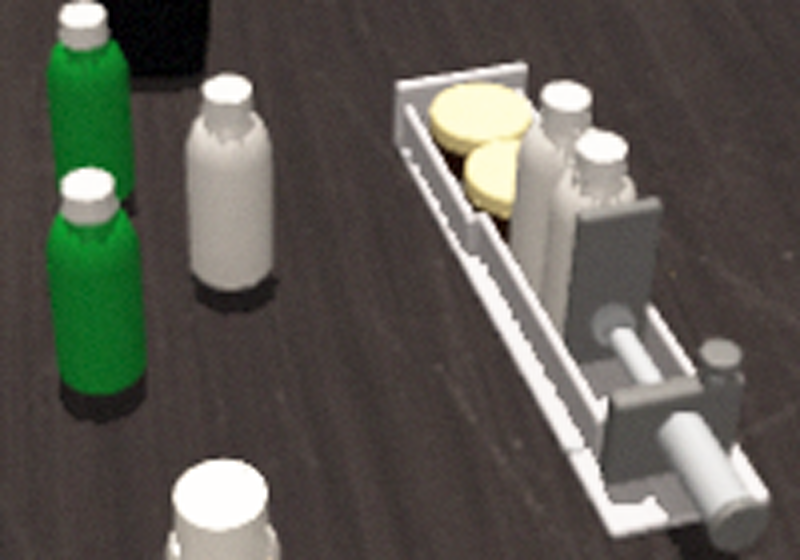

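The crops confirm it: the silver flask's cap is at top-crop (262,395), between two green look-alikes, which I leave alone. The row caps are at (324,96) and (404,83), and the jar lids at (142,158) and (237,144).

```bash
python3 - <<'E'
from h import *
c=lambda u,v:(240+u/3.75-.37,170+v/3.75-.37)
s=lambda u,v:(225+u/4-.37,210+v/4-.37)
P={}
for n,uv,z in [("new",(262,395),106),("f1",(324,96),112),("f2",(404,83),112),("j1",(142,158),38),("j2",(237,144),38),("green1",(113,525),106),("green2",(393,525),106),("vial",(668,442),68)]:
    P[n]=pt("top",*c(*uv),z);print(n,P[n])
for n,uv,z in [("new",(228,90),106),("f1",(566,96),112),("f2",(602,147),112),("j1",(482,107),38),("green2",(88,183),106),("green1",(82,18),106)]:
    print("side",n,pt("side",*s(*uv),z))
d=P["f2"]-P["j1"];print(d,np.degrees(np.arctan2(d[1],d[0])))
d=P["j2"]-P["j1"];print(d,np.linalg.norm(d),np.linalg.norm(P["f1"]-P["f2"]),np.linalg.norm(P["f1"]-P["j2"]))
E
```

```text
new [452.7  13.8]
f1 [604.2 -20.8]
f2 [610.4 -61.9]
j1 [590.6  76.7]
j2 [597.7  24.5]
green1 [390.2  88.4]
green2 [386.8 -49.7]
vial [ 426.9 -198.5]
side new [453.1  12.1]
side f1 [604.  -22.2]
side f2 [609.5 -62.8]
side j1 [591.9  77.9]
side green2 [386.3 -50. ]
side green1 [389.5  83.5]
[  19.8 -138.6] -81.86989764584403
[  7.1 -52.2] 52.68064160581191 41.56500932274644 45.763959618896614
```

>>> apply_moves --rows '[0,0,0.18,0,0,0,1,0,0,0.18,0,0,0,1,0,0,0.18,0,0,0,1,0,0,0.18,0,0,0,1,0,0,0.18,0,0,0,1]'

```text
t: 0.72
eef_pos: [239.1, 495.3, 404.3]
orientation: [3.123, 0.337, -0.001]
force: [0.7, -0.3, -0.8]
width: 0.998
```

>>> apply_moves --rows '[0,0,0.086,0,0,0,1,0,0,0,16.3,56.3,11,1,0,0,0,16.3,56.3,11,1,0,0,0,16.3,56.3,11,1,0,0,0,16.3,56.3,11,1]'

```text
t: 1.35
eef_pos: [334.3, 279.2, 360.3]
orientation: [3.134, 0.212, -0.0]
force: [2.1, 1.0, 0.3]
width: 1.001
```

>>> apply_moves --rows '[0,0,0,16.3,56.3,11,1,0,0,0,16.3,56.3,11,1,0,0,0,16.3,56.3,11,1,0,0,0,16.3,56.3,11,1,0,0,0,16.3,56.3,11,1]'

```text
t: 1.98
eef_pos: [453.1, 11.0, 305.3]
orientation: [-3.134, -0.212, -0.0]
force: [1.3, 0.2, 0.2]
width: 1.001
```

```bash
cat > st.py <<'E'
from h import *
from scipy.spatial.transform import Rotation as R
s=sense();M=R.from_rotvec(s["orientation"]).as_matrix()
print("t",round(s["t"],2),"pos",s["eef_pos"].round(1),"x",M[:,0].round(3),"z",M[:,2].round(3),"F",s["force"].round(1),"M",s["moment"].round(2),"w",round(s["width"],3),"q",s["qpos"].round(2))
def go(x,y,z):
    print("tool shift to",(M.T@(np.array([x,y,z])-s["eef_pos"])).round(1))
E
python3 - <<'E'
from st import *
import cell
print([k for k in dir(cell) if k[0]!='_'])
go(453,13,218)
E
```

```text
t 1.98 pos [453.1  11.  305.3] x [0.991 0.134 0.   ] z [ 0.  0. -1.] F [1.3 0.2 0.2] M [ 0.04  0.01 -0.04] w 1.001 q [-0.06  0.2   1.89  0.    1.04 -0.19]
['IKError', 'camera_info', 'get_image', 'grip_depth', 'hand_in', 'sense']
tool shift to [ 0.2 -2.  87.3]
```

```bash
python3 -c "
from cell import grip_depth as g
print(g, g() if callable(g) else '')"
```

```text
154.70000000000002
```

>>> apply_moves --rows '[0,0,0,0,-2,20,1,0,0,0,0,0,25,1,0,0,0,0,0,20,1,0,0,0,0,0,0,1]'

```text
t: 2.48
eef_pos: [452.1, 14.9, 239.6]
orientation: [-3.134, -0.212, 0.005]
force: [-0.1, 0.2, 0.1]
width: 1.005
```

```bash
python3 - <<'E'
from st import *
s_=get_image("side");a=cv2.resize(s_[120:320,215:365],(450,600));b=get_image("top");b=cv2.resize(b[220:330,270:350],(350,481));
o=np.zeros((600,800,3),np.uint8);o[:,:450]=a;o[:481,450:]=b;cv2.imwrite("pics/g1.png",o)
E
```

```text
t 2.48 pos [452.1  14.9 239.6] x [ 0.991  0.135 -0.003] z [-0.003  0.    -1.   ] F [-0.1  0.2  0.1] M [ 0.05  0.   -0.  ] w 1.005 q [-0.05  0.31  1.94 -0.    0.89 -0.18]
```

View pics/g1.png

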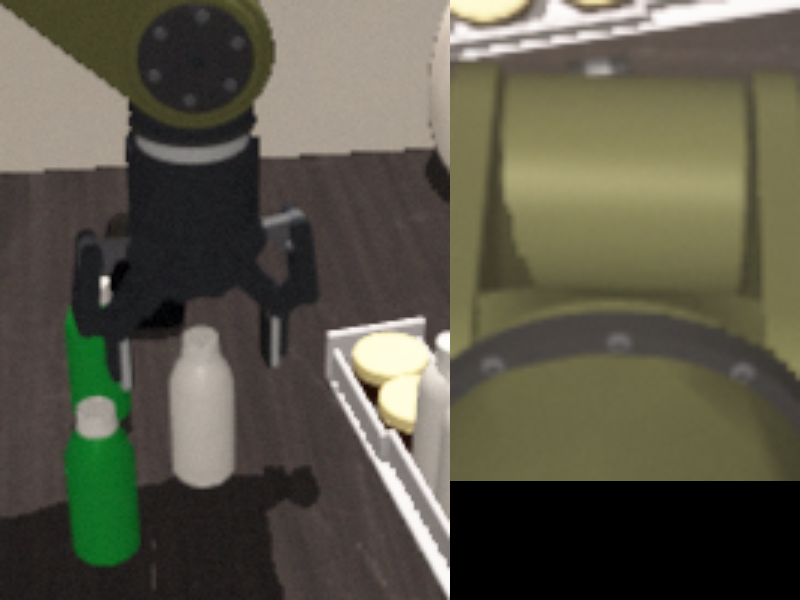

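The flask is centred between the fingers (crop x 200, fingers at 124 and 275). I'll go down and grip.

>>> apply_moves --rows '[0,0,0,0.5,1.5,22,1,0,0,0,0,0,0,1,0,0,0,0,0,0,0.6,0,0,0,0,0,0,0.3,0,0,0,0,0,0,0.3]'

```text
t: 3.2
eef_pos: [453.4, 13.5, 219.6]
orientation: [3.134, 0.212, 0.002]
force: [-1.1, 0.9, 7.5]
width: 0.46
```

>>> apply_moves --rows '[0,0,0,0,0,0,0.2,0,0,0,0,0,0,0.2,0,0,0,0,0,0,0.2,0,0,0,0,0,0,0.2,0,0,0,0,0,0,0.2]'

```text
t: 3.82
eef_pos: [453.3, 13.5, 219.6]
orientation: [3.134, 0.212, 0.002]
force: [-1.6, 0.4, 8.9]
width: 0.457
```

```bash
python3 - <<'E'
from st import *
E
```

```text
t 3.83 pos [453.3  13.5 219.6] x [0.991 0.135 0.001] z [ 0.001 -0.    -1.   ] F [-1.6  0.4  8.9] M [0.06 0.49 0.03] w 0.457 q [-0.05  0.35  1.95  0.    0.84 -0.19]
```

>>> apply_moves --rows '[0,0,0,0,0,-15,0.2,0,0,0,0,0,-30,0.2,0,0,0,0,0,-27,0.2,0,0,0,30,0,0,0.2,0,0,0,35,0,0,0.2]'

```text
t: 4.45
eef_pos: [518.2, 22.4, 292.3]
orientation: [3.134, 0.212, 0.003]
force: [0.1, -0.0, -1.4]
width: 0.458
```

>>> apply_moves --rows '[0,0,0,35,2,0,0.2,0,0,0,30,2,0,0.2,0,0,0,15,1,0,0.2,0,0,0,0,0,0,0.2,0,0,0,0,0,0,0.2]'

```text
t: 5.08
eef_pos: [596.9, 28.0, 291.0]
orientation: [-3.134, -0.212, 0.0]
force: [0.1, -0.3, -1.3]
width: 0.457
```

```bash
python3 - <<'E'
from st import *
go(597.4,28,262.6)
a=get_image("side")[150:350,290:440];cv2.imwrite("pics/g2.png",cv2.resize(a,(450,600)))
E
```

```text
t 5.08 pos [596.9  28.  291. ] x [ 0.991  0.135 -0.   ] z [-0.  0. -1.] F [ 0.1 -0.3 -1.3] M [ 0.05  0.04 -0.  ] w 0.457 q [-0.01  0.52  1.5   0.    1.13 -0.15]
tool shift to [ 0.5  0.1 28.4]
```

View pics/g2.png

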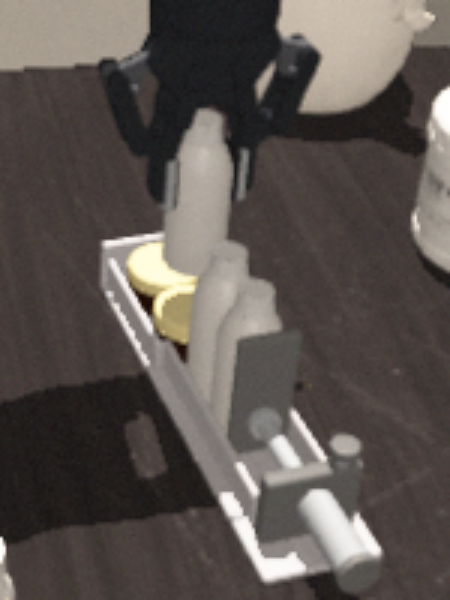

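The flask hangs upright over the jars, clear of the first flask, whose cap is at crop (230,250). I'll lower it to 43 mm foot height and start pressing.

>>> apply_moves --rows '[0,0,0,0,0,14,0.2,0,0,0,0,0,14,0.2,0,0,0,0,0,0,0.2,0,0,0,0,3,0,0.2,0,0,0,0,3,0,0.2]'

```text
t: 5.75
eef_pos: [598.4, 21.9, 263.1]
orientation: [3.134, 0.212, 0.001]
force: [0.2, 0.8, -1.7]
width: 0.457
```

>>> apply_moves --rows '[0,0,0,0,3,0,0.2,0,0,0,0,3,0,0.2,0,0,0,0,3,0,0.2,0,0,0,0,3,0,0.2,0,0,0,0,3,0,0.2]'

```text
t: 6.38
eef_pos: [600.3, 7.7, 263.0]
orientation: [-3.133, -0.212, -0.001]
force: [-1.2, 6.6, 1.3]
width: 0.458
```

```bash
python3 - <<'E'
from st import *
E
```

```text
t 6.38 pos [600.3   7.7 263. ] x [0.991 0.135 0.001] z [ 0.     0.001 -1.   ] F [-1.2  6.6  1.3] M [1.17 0.16 0.02] w 0.458 q [-0.05  0.56  1.51  0.    1.08 -0.18]
```

>>> apply_moves --rows '[0,0,0,0,4,0,0.2,0,0,0,0,5,0,0.2,0,0,0,0,5,0,0.2,0,0,0,0,5,0,0.2,0,0,0,0,3,0,0.2]'

```text
t: 7.0
eef_pos: [603.3, -14.1, 263.1]
orientation: [-3.133, -0.212, -0.001]
force: [-1.0, 7.3, 1.6]
width: 0.453
```

```bash
python3 - <<'E'
from st import *
a=get_image("side")[150:350,290:440];cv2.imwrite("pics/g3.png",cv2.resize(a,(450,600)))
E
```

```text
t 7.0 pos [603.3 -14.1 263.1] x [0.991 0.135 0.001] z [ 0.     0.001 -1.   ] F [-1.   7.3  1.6] M [1.33 0.15 0.08] w 0.453 q [-0.08  0.56  1.5   0.    1.08 -0.22]
```

View pics/g3.png

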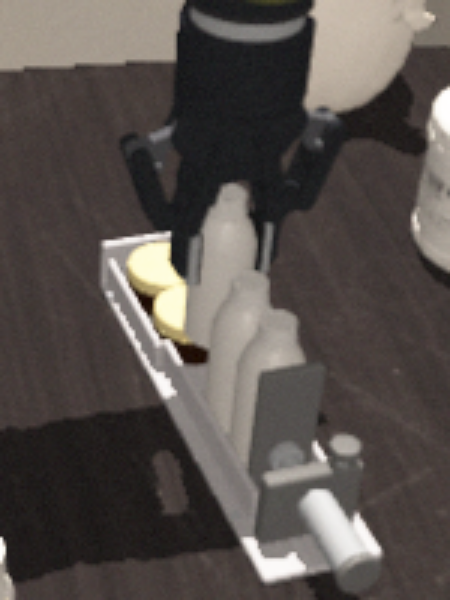

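All upright with jar 2 now exposed by the opening gap; it works. I'll continue more slowly.

>>> apply_moves --rows '[0,0,0,0,2,0,0.2,0,0,0,0,2,0,0.2,0,0,0,0,2,0,0.2,0,0,0,0,2,0,0.2,0,0,0,0,1,0,0.2]'

```text
t: 7.68
eef_pos: [604.5, -22.9, 263.1]
orientation: [-3.133, -0.212, -0.001]
force: [-0.6, 7.3, 2.1]
width: 0.454
```

>>> apply_moves --rows '[0,0,0,0,1,0,0.2,0,0,0,0,0.5,0,0.2,0,0,0,0,0.5,0,0.2]'

```text
t: 8.05
eef_pos: [604.8, -24.8, 263.1]
orientation: [-3.133, -0.212, -0.001]
force: [-1.4, 8.3, 2.0]
width: 0.456
```

>>> apply_moves --rows '[0,0,0,0,0.6,0,0.2,0,0,0,0,0.6,0,0.2,0,0,0,0,0.6,0,0.2]'

```text
t: 8.43
eef_pos: [605.0, -26.6, 263.1]
orientation: [-3.133, -0.212, -0.001]
force: [-1.0, 7.5, 1.9]
width: 0.459
```

>>> apply_moves --rows '[0,0,0,0,0.5,0,0.2,0,0,0,0,0.5,0,0.2,0,0,0,0,0.5,0,0.2]'

```text
t: 8.8
eef_pos: [605.2, -28.0, 263.1]
orientation: [-3.133, -0.212, -0.001]
force: [-0.4, 8.1, 2.7]
width: 0.458
```

>>> apply_moves --rows '[0,0,0,0,0.5,0,0.2,0,0,0,0,0.5,0,0.2,0,0,0,0,0.5,0,0.2]'

```text
t: 9.18
eef_pos: [605.4, -29.5, 263.1]
orientation: [-3.133, -0.212, -0.001]
force: [-2.1, 9.0, 2.0]
width: 0.456
```

>>> apply_moves --rows '[0,0,0,0,0.5,0,0.2,0,0,0,0,0.5,0,0.2]'

```text
t: 9.43
eef_pos: [605.6, -30.5, 263.1]
orientation: [-3.133, -0.212, -0.001]
force: [-1.0, 8.9, 2.0]
width: 0.459
```

```bash
python3 - <<'E'
from st import *
E
```

```text
t 9.43 pos [605.6 -30.5 263.1] x [0.991 0.135 0.001] z [ 0.     0.002 -1.   ] F [-1.   8.9  2. ] M [ 1.57  0.23 -0.01] w 0.459 q [-0.11  0.57  1.49  0.    1.09 -0.25]
```

>>> apply_moves --rows '[0,0,0,0,0.5,0,0.2,0,0,0,0,0.5,0,0.2]'

```text
t: 9.68
eef_pos: [605.7, -31.5, 263.1]
orientation: [-3.133, -0.212, -0.001]
force: [-1.1, 7.6, 2.9]
width: 0.459
```

>>> apply_moves --rows '[0,0,0,0,0.5,0,0.2,0,0,0,0,0.5,0,0.2]'

```text
t: 9.93
eef_pos: [605.8, -32.5, 263.2]
orientation: [-3.133, -0.212, -0.001]
force: [-1.6, 8.2, 2.9]
width: 0.456
```

Still only the spring, with noise around 0.7 N. I'll continue.

>>> apply_moves --rows '[0,0,0,0,0.5,0,0.2,0,0,0,0,0.5,0,0.2]'

```text
t: 10.18
eef_pos: [606.0, -33.4, 263.1]
orientation: [-3.133, -0.212, -0.001]
force: [-0.9, 9.4, 2.5]
width: 0.459
```

>>> apply_moves --rows '[0,0,0,0,0.5,0,0.2,0,0,0,0,0.5,0,0.2]'

```text
t: 10.42
eef_pos: [606.1, -34.4, 263.1]
orientation: [-3.133, -0.212, -0.001]
force: [-0.3, 8.3, 2.1]
width: 0.459
```

>>> apply_moves --rows '[0,0,0,0,0.5,0,0.2,0,0,0,0,0.5,0,0.2]'

```text
t: 10.68
eef_pos: [606.2, -35.4, 263.1]
orientation: [-3.133, -0.212, -0.001]
force: [-1.7, 8.6, 1.7]
width: 0.459
```

>>> apply_moves --rows '[0,0,0,0,0.5,0,0.2,0,0,0,0,0.5,0,0.2]'

```text
t: 10.92
eef_pos: [606.4, -36.2, 263.2]
orientation: [-3.132, -0.212, -0.001]
force: [-1.0, 12.2, 3.8]
width: 0.455
```

>>> apply_moves --rows '[0,0,0,0,0.5,0,0.2,0,0,0,0,0.5,0,0.2]'

```text
t: 11.18
eef_pos: [606.5, -36.6, 263.3]
orientation: [-3.131, -0.213, -0.001]
force: [-2.3, 17.7, 5.5]
width: 0.459
```

```bash
python3 - <<'E'
from st import *
a=get_image("side")[170:350,290:440];cv2.imwrite("pics/g4.png",cv2.resize(a,(500,600)))
E
```

```text
t 11.18 pos [606.5 -36.6 263.3] x [0.991 0.135 0.001] z [ 0.     0.003 -1.   ] F [-2.3 17.7  5.5] M [3.09 0.48 0.07] w 0.459 q [-0.12  0.57  1.48  0.    1.09 -0.26]
```

View pics/g4.png

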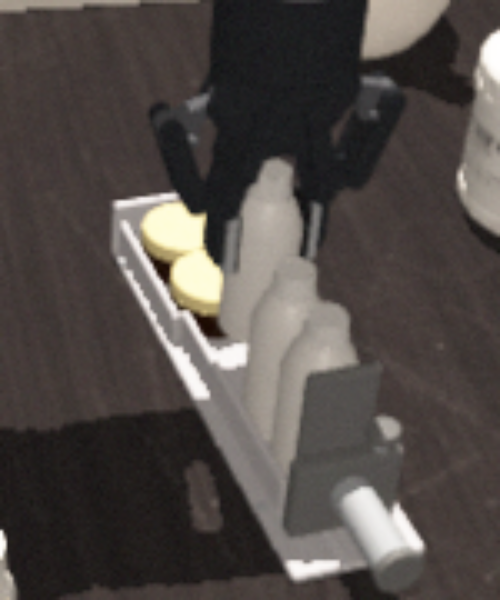

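The stop was met at y = -36 and the pusher is hard against its block, but 17.7 N is too close to the limit. I'll back off to about 12 N.

>>> apply_moves --rows '[0,0,0,0,-0.9,0,0.2,0,0,0,0,0,0,0.2,0,0,0,0,0,0,0.2]'

```text
t: 11.6
eef_pos: [606.4, -36.2, 263.2]
orientation: [-3.132, -0.213, -0.001]
force: [-2.5, 11.2, 3.0]
width: 0.453
```

```bash
python3 - <<'E'
from st import *
E
```

```text
t 11.6 pos [606.4 -36.2 263.2] x [0.991 0.135 0.001] z [ 0.     0.002 -1.   ] F [-2.5 11.2  3. ] M [2.05 0.29 0.  ] w 0.453 q [-0.12  0.57  1.48  0.    1.09 -0.26]
```

Firm contact at about 11.4 N was held for more than 0.25 s. Now I ease back 3 mm, with the spring following, and lower in steps while watching Fz.

>>> apply_moves --rows '[0,0,0,0,-1.5,0,0.2,0,0,0,0,-1.5,3,0.2,0,0,0,0,0,5,0.2,0,0,0,0,0,5,0.2,0,0,0,0,0,0,0.2]'

```text
t: 12.22
eef_pos: [605.8, -34.2, 248.9]
orientation: [-3.134, -0.212, 0.002]
force: [-0.1, 4.4, -1.9]
width: 0.455
```

>>> apply_moves --rows '[0,0,0,0,0,2,0.2,0,0,0,0,0,2,0.2,0,0,0,0,0,2,0.2]'

```text
t: 12.6
eef_pos: [606.0, -34.0, 243.9]
orientation: [-3.134, -0.212, -0.001]
force: [-1.9, 6.3, 3.3]
width: 0.459
```

```bash
python3 - <<'E'
from st import *
E
```

```text
t 12.6 pos [606.  -34.  243.9] x [0.991 0.135 0.001] z [ 0.  0. -1.] F [-1.9  6.3  3.3] M [ 1.11  0.2  -0.  ] w 0.459 q [-0.12  0.59  1.5   0.    1.05 -0.25]
```

>>> apply_moves --rows '[0,0,0,0,0,3,0.2,0,0,0,0,0,3,0.2,0,0,0,0,0,3,0.2]'

```text
t: 12.98
eef_pos: [606.0, -34.0, 234.9]
orientation: [-3.134, -0.212, -0.001]
force: [-1.4, 6.8, 4.3]
width: 0.457
```

>>> apply_moves --rows '[0,0,0,0,0,3,0.2,0,0,0,0,0,2,0.2,0,0,0,0,0,2,0.2]'

```text
t: 13.35
eef_pos: [606.0, -34.0, 228.0]
orientation: [-3.134, -0.212, -0.001]
force: [-1.0, 6.9, 3.8]
width: 0.456
```

```bash
python3 - <<'E'
from st import *
E
```

```text
t 13.35 pos [606. -34. 228.] x [0.991 0.135 0.001] z [ 0.001  0.001 -1.   ] F [-1.   6.9  3.8] M [ 1.17  0.18 -0.01] w 0.456 q [-0.12  0.62  1.5   0.    1.02 -0.25]
```

>>> apply_moves --rows '[0,0,0,0,0,1,0.2,0,0,0,0,0,1,0.2,0,0,0,0,0,0.5,0.2,0,0,0,0,0,0,0.2]'

```text
t: 13.85
eef_pos: [606.0, -34.0, 225.6]
orientation: [-3.134, -0.212, -0.001]
force: [-1.8, 7.8, 5.2]
width: 0.457
```

```bash
python3 - <<'E'
from st import *
a=get_image("side")[170:350,290:440];cv2.imwrite("pics/g5.png",cv2.resize(a,(500,600)))
E
```

```text
t 13.85 pos [606.  -34.  225.6] x [0.991 0.135 0.001] z [ 0.001  0.    -1.   ] F [-1.8  7.8  5.2] M [ 1.18  0.32 -0.02] w 0.457 q [-0.12  0.62  1.5   0.    1.02 -0.25]
```

View pics/g5.png

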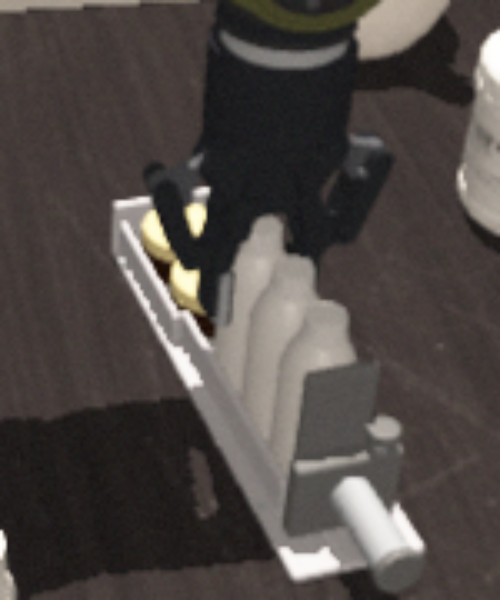

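It is seated near the floor between jar 2 and the first flask. I'll check floor contact, then ease the row most of the way shut before releasing.

>>> apply_moves --rows '[0,0,0,0,0,0.5,0.2,0,0,0,0,0,0.3,0.2,0,0,0,0,0,0,0.2]'

```text
t: 14.28
eef_pos: [606.1, -33.9, 225.6]
orientation: [-3.134, -0.212, -0.001]
force: [-6.1, 7.9, 14.1]
width: 0.454
```

>>> apply_moves --rows '[0,0,0,0,-2,0,0.2,0,0,0,0,-2,0,0.2,0,0,0,0,-2,0,0.2,0,0,0,0,-2,0,0.2,0,0,0,0,0,0,0.2]'

```text
t: 14.9
eef_pos: [605.4, -27.0, 225.7]
orientation: [3.133, 0.212, 0.005]
force: [0.8, -1.2, 9.5]
width: 0.452
```

```bash
python3 - <<'E'
from st import *
E
```

```text
t 14.9 pos [605.4 -27.  225.7] x [0.991 0.134 0.003] z [ 0.003 -0.001 -1.   ] F [ 0.8 -1.2  9.5] M [-0.27  0.03 -0.03] w 0.452 q [-0.1   0.62  1.51 -0.    1.01 -0.24]
```

>>> apply_moves --rows '[0,0,0,0,0,-1.5,0.2,0,0,0,0,0,0,0.5,0,0,0,0,0,0,0.6,0,0,0,0,0,0,0.7,0,0,0,0,0,0,0.8]'

```text
t: 15.52
eef_pos: [604.9, -26.4, 225.8]
orientation: [3.134, 0.212, -0.0]
force: [0.3, 0.7, -0.6]
width: 0.802
```

>>> apply_moves --rows '[0,0,0,0,0,0,0.85,0,0,0,0,0,0,0.85,0,0,0,0,0,-5,0.85,0,0,0,0,0,-15,0.85,0,0,0,0,0,-25,0.85]'

```text
t: 16.15
eef_pos: [604.8, -26.3, 271.8]
orientation: [-3.134, -0.212, 0.001]
force: [0.0, -0.2, 0.1]
width: 0.852
```

>>> apply_moves --rows '[0,0,0,0,0,-40,0.85,0,0,0,0,0,-50,0.85,0,0,0,-50,0,0,0.85,0,0,0,-50,0,0,0.85,0,0,0,-50,0,0,0.85]'

```text
t: 16.77
eef_pos: [454.5, -46.6, 361.9]
orientation: [3.134, 0.212, 0.002]
force: [0.6, -0.7, 0.0]
width: 0.849
```

>>> apply_moves --rows '[0,0,0,-50,-30,0,0.85,0,0,0,0,-50,0,0.85,0,0,0,0,-50,0,0.85,0,0,0,0,-50,0,0.85,0,0,0,0,0,0,0.85]'

```text
t: 17.4
eef_pos: [381.7, 127.4, 362.0]
orientation: [-3.133, -0.219, -0.002]
force: [-0.1, 0.1, 0.6]
width: 0.85
```

```bash
python3 - <<'E'
from st import *
a=get_image("side")[200:350,290:440];b=get_image("top");cv2.imwrite("pics/topf.png",b);b=b[170:270,240:440]
o=np.zeros((600,800,3),np.uint8);o[:400,:400]=cv2.resize(a,(400,400));o[200:400,400:]=0
o=np.vstack([np.hstack([cv2.resize(a,(400,400)),cv2.resize(cv2.imread("pics/topf.png")[170:370,200:400],(400,400))])]);cv2.imwrite("pics/g6.png",o)
E
```

```text
t 17.4 pos [381.7 127.4 362. ] x [0.99  0.139 0.002] z [ 0.002  0.001 -1.   ] F [-0.1  0.1  0.6] M [-0.01  0.03  0.  ] w 0.85 q [0.23 0.01 1.96 0.   1.17 0.09]
```

View pics/g6.png

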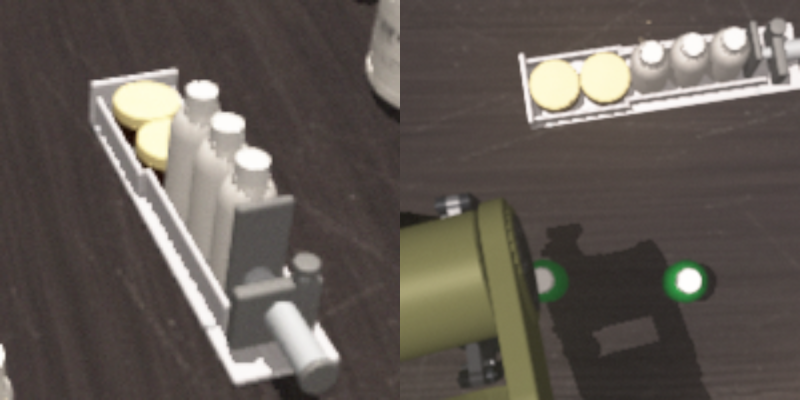

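The row is closed: the new cap at top pixel (326,196) is where the first flask's cap stood, cap spacing is even at about 21 px, and the jars are unmoved. I'll hand in.

```bash
python3 - <<'E'
from h import *
P=[pt("top",200+u/2-.2,170+v/2-.2,112) for u,v in((252,52),(293,46),(335,39))]
j=pt("top",200+206/2-.2,170+77/2-.2,38)
print(P,j,[np.linalg.norm(a-b).round(1) for a,b in zip([j]+P,P)])
print(hand_in())
E
```

```text
[array([603.1, -20.3]), array([608.4, -59.8]), array([ 614.7, -100.4])] [597.1  24.5] [np.float64(45.2), np.float64(39.9), np.float64(41.1)]
the job is handed in; nothing more can be done
None
```

The loose silver flask now stands in the rack between jar 2 and the first flask, with the row closed, and I handed the job in at about 17.5 s of the 64 s. No verdict was reported.

- **Pressing back:** I held the flask over the jars and pushed the row back until the stop was felt, about 55 mm back. The wrist force briefly read about 18 N there, above the 12 N aim but under the 20 N limit. I eased it to about 11.5 N and held that for over 0.25 s.
- **Lowering and release:** I lowered the flask until it touched the rack floor. I then let the row close about 7 mm under the grip, released and withdrew.
- **Spacing check:** The last camera check gave 45.2 mm from jar 2 to the new flask, against 47.25 mm when touching. It gave 39.9 and 41.1 mm between the flasks, against 40.5 mm. The small differences are within measuring error; the 45.8 mm I measured for the jar before starting showed the same bias.
- **Final state:** In the last pictures the three flasks look upright and the jars have not moved. The arm touches nothing. The last pictures do not show the vial or the black flask, and one green look-alike is partly behind the arm. The arm went near none of them at table height.

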